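Clamp a deep-well plate on the lab shaker

TASK

Clamp the white deep-well plate on the shaker: push the orange clamp grip all the way to its end stop so that it carries the plate up against and into the sprung pad, and only then swing the steel hold-down bar over behind the grip and press it down until it rests fully in its forked catch. Work gently, never pressing on the shaker or anything on it with more than 35 N, keep the plate flat on the deck, and leave the other things on the bench where they are.

Things in the scene. Friction and masses are not known exactly. Their poses are not given: they have to be found in the camera images.
- shaker: Plate shaker fixed to the bench: teal housing, ivory deck, 250 (x) x 340 (y) mm, deck top 85 mm above the bench. Origin: centre of its underside, on the bench; x points to the bar's hinge side (away from the robot at yaw 0), y along the clamp's travel to the end fence, z up. Two guide rails 14 mm high (inner faces at x = +-45.5 mm, y = -58 to 165 mm) flank the plate.
- clamp (a joint): Travel of the clamp slide along the shaker's +y, m: 0 = fully back, 0.085 = at its hard end stop (fully home). It is stiff (about 8 N of friction; about 10 to 14 N with the plate and the sprung pad) and stays where it is left.
- clamp_push (a point): Centre of the flat rear (-y) face of the orange clamp grip; moves with it (shaker frame: x 0, y -101 mm + travel + a stop setting of -6 to +6 mm that differs each time and does not show, z 147 mm). Grip 60 mm wide (x), 14 thick (y), from 33 to 80 mm above the deck; the aluminium jaw under it, 82 wide, 24 thick, rear faces flush, pushes the plate.
- bar (a joint): Angle of the hold-down bar about its hinge, rad: 0 = lying level in its catch (closed), pi/2 = upright, 2.0 = leaning back to +x of the shaker, its limit. The hinge is stiff (about 2.5 N at the tip): the bar stays at any angle where it is left and has to be pressed all the way down.
- bar_hinge (a point): Hinge axis of the bar (axis parallel to the shaker's y), at x = 85, y = -32, z = 130 mm in the shaker frame; its post stands on the deck's +x side.
- bar_tip (a point): Centre of the red tab at the bar's end, 176 mm from the hinge axis. Steel bar 14 mm wide (y), 12 thick, to 162 mm from the hinge; tab 30 mm long, 22 wide, 14 thick. Closed, the bar crosses the channel to -x just behind the grip's home position and the tab sticks out 26 mm beyond the fork (to the fork's -x).
- catch (a point): Seat of the forked catch at the deck's -x side, at x = -68, y = -32, z = 122 mm in the shaker frame, between two prongs 26 mm apart and 13 mm high; the closed bar's underside is 2 mm above it.
- pad_face (a point): Centre of the face of the black spring-loaded rubber pad (70 x 30 mm) when free, at y = 126 mm, 18 mm above the deck (does not move with the pad). It sits on an aluminium fence 36 mm high and gives 4 to 16 mm (1 to 5 N) before the clamp reaches its hard stop.
- plate: Loose white deep-well plate, 85 (x) x 128 (y) x 40 (z) mm, 0.2 kg, lying on the deck between the rails in front of the clamp's jaw. Origin: centre of its underside; z up, y along its length. Clamped, its origin is at y = 66 to 78 mm in the shaker frame.
- sharps_bin: Bystander: round orange-yellow bin with a red lid, 110 mm diameter, 132 mm high; origin at the centre of its underside.
- tip_box: Bystander: blue box with a pale lid, 87 x 122 x 67 mm; origin at the centre of its underside.
- reagent: Bystander: amber bottle, 68 mm diameter, 140 mm high; origin at the centre of its underside.
Not all that is in view belongs to the job. Of the things that look like the plate, the largest one is meant.

How it is judged:
By the outcome, as a careful person would: the job done as asked, in the order asked, and still so for the second after the job is handed in, with the robot touching nothing.
It also fails if it takes over 67 s, if anything falls off the work surface, if the arm or the gripper's body presses on something with over 40 N, if the wrist force passes 120 N, or if a joint passes its speed limit or range.

ROBOT

A 7-joint arm with a two-finger parallel gripper is mounted at the origin on the work surface. World frame = base frame: x ahead of the robot, y to its left, z up, the work surface at z = 0. Lengths are in m, angles in rad, forces in N, time in s.
With the tool pointing down it reaches from about 0.425 to 0.875 m from the base axis. Payload 4.7 kg.
Tool frame: the origin (TCP) lies midway between the tips of the shut fingers; the grasp point (between the pads) lies 19 mm behind it; z points along the fingers, y is the line along which they close (so a half turn about z gives the same grasp; the last joint's range is limited). The gripper opens to 87 mm and grips with 3 to 60 N. Pads are 19 mm wide; open, the fingers measure 117 mm over their backs; the gripper's body (75 mm by 190 mm) begins 51 mm behind the grasp point.
Start: joints at [1.145, 0.321, -0.07, 1.45, 0.023, 1.371, -0.057], TCP at [0.277, -0.588, 0.223] pointing down, gripper open.
Joint ranges: [-2.86, 2.86], [-0.3, 2.09], [-1.38, 1.24], [0.06, 2.45], [-1.56, 4.7], [0.09, 2.05], [-2.69, 2.69]. Speed limits (rad/s): [2.57, 2.57, 3.14, 3.14, 3.14, 3.14, 3.14].

INTERFACE

Orientations are given as a rotation vector (axis times angle).
In Python, from bench import ctrl gives the robot as it stands. The module is installed in compiled form; this text tells all that it offers.
- The arm moves only by the tool carry_out, never from a script. Its argument "steps" is a list of rows, each a list of 7 numbers: the turn, a rotation vector about the world's x, y, z in degrees, then the shift along the world's x, y, z in cm, then the opening, from 0 (shut) to 1 (fully open). A call has 1 to 12 rows; each row is the pose to reach, as a shift and turn from the pose commanded when the call began; what a row does not reach only later rows make up. A row lasts 1/10 s, in which the tool goes at most 50 mm and 8.59 degrees, less where a joint would pass 70% of its speed; a pose out of reach is approached as far as the arm can. A call with a gripper value outside its range is refused whole. The fingers move at their own pace and stop on an object; "squeeze" is the grip in N (left out, the last holds). Time passes only in rows, so rows that repeat a pose let the fingers close. It gives the time, the measured TCP pose, the force, the opening and the grip force at its end, in the units of the state.
- ctrl.get_state(): the state, without advancing time (a new reading comes with each control period).
- ctrl.get_image(name): name is "scene" or "top"; returns a dict with "pixels" (384x512x3 uint8, red, green, blue), "camera_matrix" (3x3 intrinsics, pixels), "k1" (the pictures are not rectified: a ray, as slopes to the right and down, at radius r is drawn at 1 + k1 r^2 times it, then the intrinsics apply), "cam_to_world" (4x4, takes a point from camera to world coordinates). Camera axes: x right, y down, z forward; pixel columns grow to the right and rows downward; lengths in m; the calibration is good to about 2 mm. A picture is of the moment at which its call begins. There is no depth.
- ctrl.close_job(): hands the job in; it is judged then, once.
The state is a dict: "time": time; "joint_positions": joint angles; "qd": joint speeds; "joint_torque": joint torques, N m; "position": TCP position; "tool_rot": TCP orientation; "ft_force": force on the tool from outside, world axes, zero at the start; "torque": the same for the moment, N m; "grip_width": opening from 0.0 (shut) to 1.0 (fully open); "grip_force": force on a finger pad.
Only numpy, scipy, OpenCV 4.12 (cv2) and the standard library are available. Lean on these libraries where they do the work, as an engineer would, in place of code of your own. Each camera call takes 0.05 s, during which the arm holds its last target. There are 200 camera calls.

## Working session

There is one attempt and no reset: what is moved stays moved. The work goes in short steps, Python scripts to look and compute and a tool call to move; the robot and the scene stay as the last step left them, time stands still between calls to the robot, and variables do not carry over. Pictures are saved under pics/ and viewed, at most 10 in all, crops included, and the job is handed in when it is done.

Besides the shell and the picture viewer there is one more tool, called after "Emit:" as name(argument=value, ...) on one line, values as JSON. carry_out: Moves the arm, as the interface text tells. Its arguments: {"type":"object","properties":{"steps":{"type":"array","items":{"type":"array","items":{"type":"number"}}},"squeeze":{"type":"number"}},"required":["steps"]}

```bash
mkdir -p pics
cat > h.py <<'E'
import numpy as np, cv2
from bench import ctrl
def grab(n):
    d=ctrl.get_image(n); return d
def save(d,f): cv2.imwrite('pics/'+f,cv2.cvtColor(d['pixels'],cv2.COLOR_RGB2BGR))
def ray(d,u,v):
    K=np.array(d['camera_matrix']);T=np.array(d['cam_to_world']);k=d['k1']
    p=np.array([(u-K[0,2])/K[0,0],(v-K[1,2])/K[1,1]]);s=p.copy()
    for _ in range(20): s=p/(1+k*(s@s))
    w=T[:3,:3]@np.array([s[0],s[1],1]);return T[:3,3],w/np.linalg.norm(w)
def onz(d,u,v,z):
    o,w=ray(d,u,v);return o+w*(z-o[2])/w[2]
def tri(d1,p1,d2,p2):
    o1,w1=ray(d1,*p1);o2,w2=ray(d2,*p2)
    A=np.array([w1,-w2]).T;t=np.linalg.lstsq(A,o2-o1,rcond=None)[0]
    a=o1+w1*t[0];b=o2+w2*t[1];return (a+b)/2,np.linalg.norm(a-b)
def proj(d,P):
    K=np.array(d['camera_matrix']);T=np.array(d['cam_to_world'])
    c=T[:3,:3].T@(np.array(P)-T[:3,3]);s=c[:2]/c[2];s=s*(1+d['k1']*(s@s));return K[0,0]*s[0]+K[0,2],K[1,1]*s[1]+K[1,2]
E
python3 - <<'E'
from h import *
import pickle
for n in('scene','top'):
    d=grab(n);save(d,n+'0.png');pickle.dump(d,open(n+'0.pkl','wb'));print(n,np.round(d['cam_to_world'],3).tolist(),d['k1'])
print(ctrl.get_state())
E
```

```text
scene [[-0.349, 0.782, -0.517, 1.289], [0.937, 0.297, -0.184, 0.268], [0.01, -0.548, -0.836, 1.292], [0.0, 0.0, 0.0, 1.0]] -0.14801325190943973
top [[0.028, -0.985, 0.17, 0.355], [-1.0, -0.029, -0.006, 0.004], [0.01, -0.17, -0.985, 1.221], [0.0, 0.0, 0.0, 1.0]] -0.08528303295489251
{'time': 0.1, 'joint_positions': array([ 1.14510678,  0.32176048, -0.07011103,  1.45149985,  0.02258815,
        1.37079731, -0.05688888]), 'qd': array([-2.11296305e-04, -7.62909354e-06, -9.19451457e-04, -3.08482301e-03,
        2.24930524e-03,  1.78120226e-03, -2.07839890e-05]), 'joint_torque': array([-6.13212560e-04, -4.92572522e+01, -4.05957950e-01, -3.13399243e+01,
       -6.40564458e-02,  3.94759665e-02,  9.47016247e-05]), 'position': array([ 0.27651172, -0.58773192,  0.22159023]), 'tool_rot': array([-3.06434209e+00, -6.85004995e-01,  6.81870448e-04]), 'ft_force': array([-0.45447133,  0.33430416, -0.05270176]), 'torque': array([-0.02104358, -0.00484945, -0.01290531]), 'grip_force': 0.0, 'grip_width': 1.0039344404419803}
```

View pics/scene0.png

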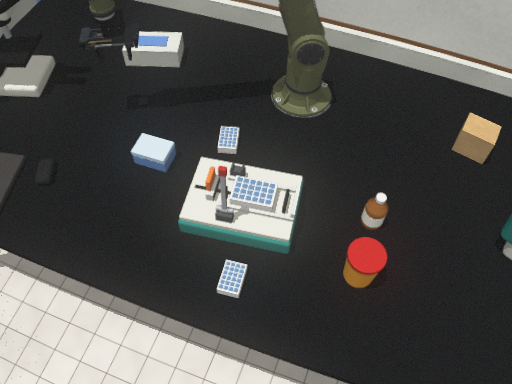

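View pics/top0.png

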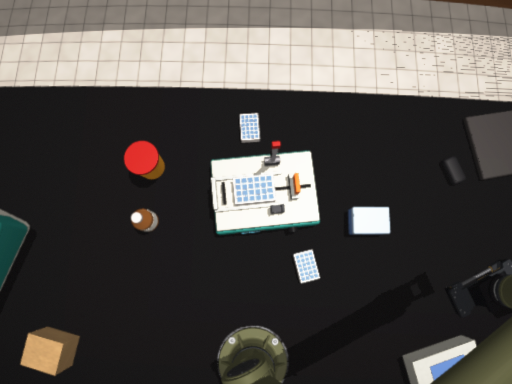

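Candidates for the plate (top view): one on the shaker at (255,189), a small one at (250,126) and a small one at (306,266). The one on the shaker is the largest, so I choose it. The grip is at top (296,186), the red tab at top (276,144) and scene (222,171), and the fork at top (277,209). Next I check this in one close crop with both views.

Run:
```python
from h import *
import pickle
S,T=[pickle.load(open(n+'0.pkl','rb')) for n in('scene','top')]
a=cv2.resize(T['pixels'][130:250,200:330],None,fx=3,fy=3,interpolation=cv2.INTER_CUBIC)
b=cv2.resize(S['pixels'][145:255,175:310],None,fx=3,fy=3,interpolation=cv2.INTER_CUBIC)
h=max(a.shape[0],b.shape[0]);c=np.zeros((h,a.shape[1]+b.shape[1],3),np.uint8);c[:a.shape[0],:a.shape[1]]=a;c[:b.shape[0],a.shape[1]:]=b
cv2.imwrite('pics/crop1.png',c[...,::-1]);print(c.shape)
# deck contour in top
for n,d in(('top',T),('scene',S)):
    im=d['pixels'];hsv=cv2.cvtColor(im,cv2.COLOR_RGB2HSV)
    box=(200,140,330,240) if n=='top' else (178,150,308,250)
    m=np.zeros(im.shape[:2],np.uint8);x0,y0,x1,y1=box
    iv=((hsv[...,2]>150)&(hsv[...,1]<60)).astype(np.uint8)
    m[y0:y1,x0:x1]=iv[y0:y1,x0:x1]
    cs=cv2.findContours(m,0,2)[0];c=max(cs,key=cv2.contourArea);r=cv2.minAreaRect(cv2.convexHull(c));hull=cv2.convexHull(c)
    ap=cv2.approxPolyN(hull,4)[0] if hasattr(cv2,'approxPolyN') else cv2.boxPoints(r)
    print(n,r,ap.tolist());W=np.array([onz(d,*p,.085) for p in ap]);print(np.round(W,4).tolist(),[round(float(np.linalg.norm(W[i]-W[i-1])),4) for i in range(4)],'c',W.mean(0))
    for nm,mm in(('orange',(hsv[...,0]<18)&(hsv[...,0]>5)&(hsv[...,1]>150)&(hsv[...,2]>120)),('red',((hsv[...,0]<5)|(hsv[...,0]>174))&(hsv[...,1]>150)&(hsv[...,2]>90))):
        k=np.zeros_like(m);k[y0-10:y1,x0:x1]=mm[y0-10:y1,x0:x1]
        v,u=np.nonzero(k);print(nm,len(u),u.mean(),v.mean(),u.min(),u.max(),v.min(),v.max())
```

```text
(360, 795, 3)
top ((263.79327392578125, 190.30068969726562), (70.939208984375, 104.24201965332031), 84.19327545166016) [[320, 220], [217, 231], [205, 161], [310, 150]]
[[0.4636, -0.2045, 0.085], [0.4195, 0.1232, 0.085], [0.6469, 0.1733, 0.085], [0.6949, -0.1718, 0.085]] [0.2335, 0.3306, 0.2329, 0.3484] c [ 0.55621759 -0.01993576  0.085     ]
orange 92 296.3804347826087 183.58695652173913 294 300 174 193
red 58 275.8103448275862 143.86206896551724 272 280 141 147
scene ((240.2930145263672, 197.43341064453125), (112.7885513305664, 67.96903991699219), 11.821488380432129) [[303, 176], [288, 242], [177, 219], [201, 156]]
[[0.4204, 0.1273, 0.085], [0.6564, 0.1551, 0.085], [0.6996, -0.1724, 0.085], [0.4611, -0.2006, 0.085]] [0.3304, 0.2376, 0.3303, 0.2402] c [ 0.55937474 -0.02264625  0.085     ]
orange 98 209.66326530612244 177.55102040816325 206 214 167 189
red 41 221.6829268292683 169.46341463414635 219 225 166 175
```

View pics/crop1.png

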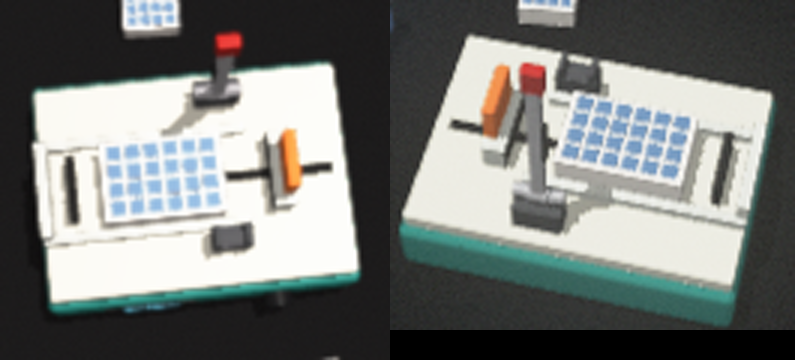

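The crop shows the chosen plate on the shaker between the rails, with the jaw and orange grip behind it, the black pad in front at top (224,193), the bar near upright, and the fork opposite the hinge. Now I measure the grip, the tab and the shaker frame.

Run:
```python
from h import *
import pickle
S,T=[pickle.load(open(n+'0.pkl','rb')) for n in('scene','top')]
yaw=np.deg2rad(7.2);c=np.array([.559,-.0225,0]);R=np.array([[np.cos(yaw),-np.sin(yaw),0],[np.sin(yaw),np.cos(yaw),0],[0,0,1]])
sh=lambda P:np.round(R.T@(P-c)*1000,1)
def mask(d,nm,box):
    hsv=cv2.cvtColor(d['pixels'],cv2.COLOR_RGB2HSV).astype(int);h,s,v=[hsv[...,i] for i in range(3)]
    mm=(h<18)&(h>4)&(s>120)&(v>60) if nm=='orange' else ((h<5)|(h>174))&(s>130)&(v>50)
    k=np.zeros(mm.shape,np.uint8);x0,y0,x1,y1=box;k[y0:y1,x0:x1]=mm[y0:y1,x0:x1];return k
for nm in('orange','red'):
    q=[]
    for d,box in((T,(260,135,315,205)),(S,(195,160,235,200))):
        k=mask(d,nm,box);m=cv2.moments(k,True);q.append((m['m10']/m['m00'],m['m01']/m['m00']))
        h=cv2.boxPoints(cv2.minAreaRect(cv2.findNonZero(k)))
        print(nm,q[-1]);
        for p in h: print('   ',np.round(p,1),'z165',sh(onz(d,*p,.165)))
    P,e=tri(T,q[0],S,q[1]);print(nm,'tri world',np.round(P,4),'err',e,'shaker',sh(P))
V=np.zeros((330,795,3),np.uint8)
fs=5
pts={'deck':[[s*125,t*170,85] for s in(-1,1) for t in(-1,1)],'hinge':[[85,-32,130]],'catch':[[-68,-32,122]],'rail':[[-45.5,165,99],[45.5,165,99],[45.5,-58,99],[-45.5,-58,99]],'pad':[[0,126,103]]}
out=[]
for d,(x0,y0,x1,y1) in((T,(205,138,325,238)),(S,(175,150,308,250))):
    im=cv2.resize(d['pixels'][y0:y1,x0:x1],None,fx=fs,fy=fs,interpolation=cv2.INTER_CUBIC)
    for n,L in pts.items():
        for p in L:
            u,v=proj(d,c+R@(np.array(p)/1000));cv2.circle(im,(int((u-x0+.5)*fs),int((v-y0+.5)*fs)),4,(255,0,255),1)
    out.append(im)
cv2.imwrite('pics/ov_t.png',out[0][...,::-1]);cv2.imwrite('pics/ov_s.png',out[1][...,::-1])
```

```text
orange (296.311320754717, 183.30188679245282)
    [292.3 173.5] z165 [ 25.6 -86.9 165. ]
    [298.5 172.7] z165 [  26.2 -105.8  165. ]
    [300.9 192.5] z165 [ -35.2 -106.1  165. ]
    [294.8 193.3] z165 [-35.7 -87.3 165. ]
orange (210.08333333333334, 178.35416666666666)
    [203.3 188.1] z165 [  48.3 -100.9  165. ]
    [210.6 166.2] z165 [ -31.3 -102.1  165. ]
    [217.2 168.4] z165 [-28.1 -81.1 165. ]
    [209.9 190.3] z165 [ 51.1 -80.6 165. ]
orange tri world [ 0.569  -0.1195  0.1449] err 0.0015915713219884146 shaker [ -2.3 -97.5 144.9]
red (275.6375, 144.05)
    [271. 148.] z165 [111.5 -30.8 165. ]
    [271. 140.] z165 [137.  -33.5 165. ]
    [281. 140.] z165 [134.1 -64.3 165. ]
    [281. 148.] z165 [108.6 -61.5 165. ]
red (222.2608695652174, 170.59420289855072)
    [219. 166.] z165 [-37.8 -78.3 165. ]
    [226. 166.] z165 [-42.6 -58.3 165. ]
    [226. 175.] z165 [-11.2 -49.9 165. ]
    [219. 175.] z165 [ -6.4 -69.6 165. ]
red tri world [ 0.6404 -0.0442  0.3112] err 0.002096841501802878 shaker [ 78.  -31.7 311.2]
```

View pics/ov_t.png

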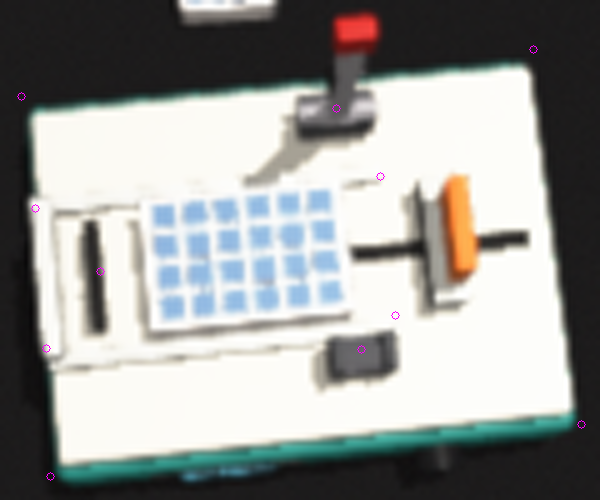

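View pics/ov_s.png

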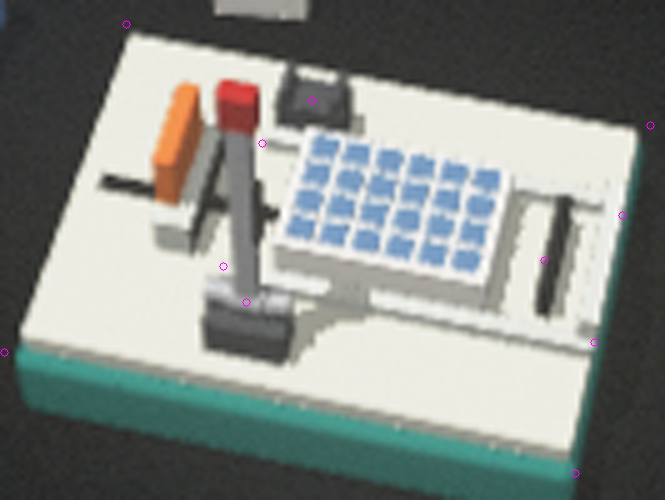

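The overlays agree with the shaker frame: hinge, fork and pad circles sit on their parts. The grip's rear face is at shaker y ≈ -105 mm and the bar is near upright. I move behind the grip with the fingers shut and turned along the push direction.

Emit:
carry_out(steps=[[0,0,-4,2,3,0,0],[0,0,-8,5,7,0,0],[0,0,-12,8,11,0,0],[0,0,-16,11,15,0,0],[0,0,-18,14,19,0,0],[0,0,-18,17,23,0,0],[0,0,-18,20,27,0,0],[0,0,-18,23,31.5,0,0],[0,0,-18,26,36,0,0],[0,0,-18,28.5,39.5,0,0],[0,0,-18,29.9,41.6,0,0],[0,0,-18,29.9,41.6,0,0]])

```text
time: 1.3
position: [0.5778, -0.1658, 0.2221]
tool_rot: [-3.131, -0.211, -0.001]
ft_force: [0.3, -0.1, 0.2]
grip_width: 0.033
grip_force: 0.0
```

Emit:
carry_out(steps=[[0,0,0,0,0,-2,0],[0,0,0,0,0,-5,0],[0,0,0,0,0,-7.5,0],[0,0,0,0,0,-8.5,0],[0,0,0,0,0,-8.5,0],[0,0,0,0,0,-8.5,0]])

```text
time: 1.9
position: [0.5762, -0.1728, 0.1386]
tool_rot: [3.135, 0.196, 0.002]
ft_force: [0.4, -0.0, 1.0]
grip_width: 0.008
grip_force: 0.0
```

Run:
```python
from h import *
from scipy.spatial.transform import Rotation as Ro
s=ctrl.get_state();print(s['time'],s['position'],s['ft_force'],s['grip_width'],Ro.from_rotvec(s['tool_rot']).as_matrix().round(3))
a,b=[grab(n)['pixels'] for n in('top','scene')]
a=cv2.resize(a[130:250,200:330],None,fx=3,fy=3);b=cv2.resize(b[135:255,175:305],None,fx=3,fy=3)
cv2.imwrite('pics/p2.png',np.hstack([a,b])[...,::-1])
```

```text
1.9 [ 0.57615849 -0.17284229  0.13858249] [ 0.36563191 -0.00135218  0.97991018] 0.008346867101064406 [[ 0.992  0.125  0.001]
 [ 0.125 -0.992 -0.001]
 [ 0.001  0.001 -1.   ]]
```

View pics/p2.png

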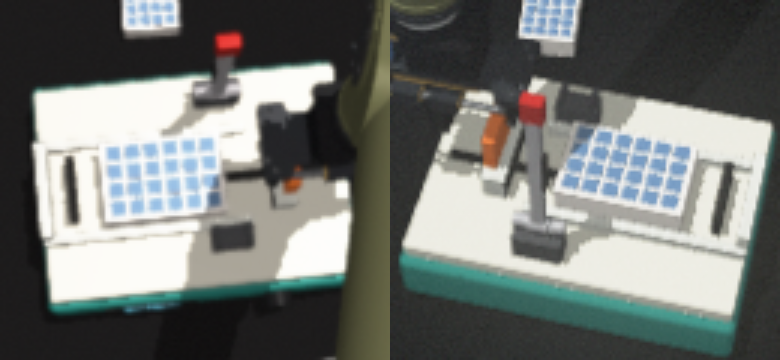

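No contact yet: the gripper is behind the grip. I start pushing along the shaker's +y direction (-0.125, 0.992).

Emit:
carry_out(steps=[[0,0,0,-0.1,0.8,0,0],[0,0,0,-0.2,1.6,0,0],[0,0,0,-0.25,2.0,0,0],[0,0,0,-0.3,2.3,0,0],[0,0,0,-0.32,2.6,0,0],[0,0,0,-0.36,2.9,0,0],[0,0,0,-0.4,3.2,0,0],[0,0,0,-0.44,3.5,0,0],[0,0,0,-0.48,3.8,0,0],[0,0,0,-0.51,4.1,0,0],[0,0,0,-0.55,4.4,0,0],[0,0,0,-0.59,4.7,0,0]])

```text
time: 3.2
position: [0.5703, -0.1298, 0.1377]
tool_rot: [3.13, 0.192, 0.002]
ft_force: [2.7, -8.1, -1.9]
grip_width: 0.005
grip_force: 3.9
```

Emit:
carry_out(steps=[[0,0,0,-0.05,0.4,0,0],[0,0,0,-0.1,0.8,0,0],[0,0,0,-0.15,1.2,0,0],[0,0,0,-0.2,1.6,0,0],[0,0,0,-0.25,2.0,0,0],[0,0,0,-0.3,2.4,0,0],[0,0,0,-0.35,2.8,0,0],[0,0,0,-0.4,3.2,0,0],[0,0,0,-0.45,3.6,0,0],[0,0,0,-0.5,4.0,0,0],[0,0,0,-0.55,4.4,0,0],[0,0,0,-0.6,4.8,0,0]])

```text
time: 4.4
position: [0.5641, -0.0826, 0.1377]
tool_rot: [3.129, 0.191, 0.001]
ft_force: [2.2, -10.3, -1.6]
grip_width: 0.004
grip_force: 4.7
```

Emit:
carry_out(steps=[[0,0,0,-0.04,0.3,0,0],[0,0,0,-0.08,0.6,0,0],[0,0,0,-0.11,0.9,0,0],[0,0,0,-0.15,1.2,0,0],[0,0,0,-0.19,1.5,0,0],[0,0,0,-0.22,1.8,0,0],[0,0,0,-0.22,1.8,0,0]])

```text
time: 5.1
position: [0.5617, -0.0642, 0.1376]
tool_rot: [3.13, 0.191, 0.001]
ft_force: [0.6, -8.6, -1.0]
grip_width: 0.005
grip_force: 4.1
```

Emit:
carry_out(steps=[[0,0,0,-0.01,0.1,0,0],[0,0,0,-0.03,0.2,0,0],[0,0,0,-0.04,0.3,0,0],[0,0,0,-0.05,0.4,0,0],[0,0,0,-0.05,0.4,0,0]])

```text
time: 5.6
position: [0.5613, -0.0607, 0.1377]
tool_rot: [3.129, 0.191, 0.001]
ft_force: [0.9, -8.6, 0.2]
grip_width: 0.005
grip_force: 4.5
```

Emit:
carry_out(steps=[[0,0,0,-0.01,0.1,0,0],[0,0,0,-0.03,0.2,0,0],[0,0,0,-0.04,0.3,0,0],[0,0,0,-0.05,0.4,0,0]])

```text
time: 6.0
position: [0.5608, -0.0573, 0.1376]
tool_rot: [3.129, 0.19, 0.001]
ft_force: [1.2, -11.1, -1.7]
grip_width: 0.01
grip_force: 5.2
```

Emit:
carry_out(steps=[[0,0,0,-0.01,0.1,0,0],[0,0,0,-0.03,0.2,0,0],[0,0,0,-0.04,0.3,0,0]])

```text
time: 6.3
position: [0.5605, -0.055, 0.1376]
tool_rot: [3.128, 0.189, 0.001]
ft_force: [1.8, -11.4, -1.6]
grip_width: 0.006
grip_force: 5.7
```

Emit:
carry_out(steps=[[0,0,0,-0.01,0.1,0,0],[0,0,0,-0.03,0.2,0,0],[0,0,0,-0.04,0.3,0,0]])

```text
time: 6.6
position: [0.5602, -0.0527, 0.1377]
tool_rot: [3.127, 0.188, 0.001]
ft_force: [1.4, -13.5, -2.1]
grip_width: 0.004
grip_force: 6.2
```

Emit:
carry_out(steps=[[0,0,0,-0.01,0.1,0,0],[0,0,0,-0.03,0.2,0,0]])

```text
time: 6.8
position: [0.5601, -0.052, 0.1377]
tool_rot: [3.126, 0.187, 0.002]
ft_force: [2.4, -15.9, -1.6]
grip_width: 0.007
grip_force: 7.7
```

Emit:
carry_out(steps=[[0,0,0,-0.01,0.1,0,0],[0,0,0,-0.03,0.2,0,0]])

```text
time: 7.0
position: [0.5601, -0.0519, 0.1377]
tool_rot: [3.123, 0.185, 0.002]
ft_force: [3.9, -18.9, -2.0]
grip_width: 0.006
grip_force: 9.2
```

Emit:
carry_out(steps=[[0,0,0,-0.01,0.1,0,0],[0,0,0,-0.03,0.2,0,0],[0,0,0,-0.03,0.2,0,0]])

```text
time: 7.3
position: [0.5601, -0.0518, 0.1378]
tool_rot: [3.121, 0.183, 0.003]
ft_force: [3.7, -21.0, -2.1]
grip_width: 0.005
grip_force: 10.1
```

The force rose to 21 N with no further motion, so the clamp is at its hard stop. I back off, rise, and look at the clamp while clear.

Emit:
carry_out(steps=[[0,0,0,0.1,-0.8,0,0],[0,0,0,0.3,-2.4,0,0],[0,0,0,0.6,-5,0,0],[0,0,0,1.0,-8,1,0],[0,0,0,1.1,-9,5,0],[0,0,0,1.1,-9,9.5,0],[0,0,0,1.1,-9,14,0],[0,0,0,1.1,-9,18,0],[0,0,0,1.1,-9,21,0],[0,0,0,1.1,-9,22,0],[0,0,0,1.1,-9,22,0]])

```text
time: 8.4
position: [0.5706, -0.129, 0.3588]
tool_rot: [3.135, 0.198, 0.004]
ft_force: [0.1, -0.4, 0.5]
grip_width: 0.005
grip_force: 0.0
```

Run:
```python
from h import *
import pickle
s=ctrl.get_state();print(s['position'],s['ft_force'])
yaw=np.deg2rad(7.2);c=np.array([.559,-.0225,0]);R=np.array([[np.cos(yaw),-np.sin(yaw),0],[np.sin(yaw),np.cos(yaw),0],[0,0,1]])
S=grab('scene');T=grab('top')
hsv=cv2.cvtColor(S['pixels'],cv2.COLOR_RGB2HSV).astype(int);h,v=hsv[...,0],hsv[...,2]
k=((h<18)&(h>4)&(hsv[...,1]>120)&(v>60)).astype(np.uint8);k[:150]=0;k[215:]=0;k[:,:195]=0;k[:,290:]=0
for p in cv2.boxPoints(cv2.minAreaRect(cv2.findNonZero(k))): print(p,(R.T@(onz(S,*p,.165)-c)*1000).round(1))
a,b=T['pixels'],S['pixels']
a=cv2.resize(a[130:250,200:330],None,fx=3,fy=3);b=cv2.resize(b[135:255,175:305],None,fx=3,fy=3)
cv2.imwrite('pics/p3.png',np.hstack([a,b])[...,::-1])
```

```text
[ 0.57060082 -0.12896562  0.35880379] [ 0.072289   -0.35703963  0.50485491]
[231.33029 193.89908] [ 48.7 -18.4 165. ]
[238.15598 171.14679] [-32.9 -19.  165. ]
[244.578  173.0734] [-30.5   0.8 165. ]
[237.75232 195.82568] [ 50.7   0.8 165. ]
```

View pics/p3.png

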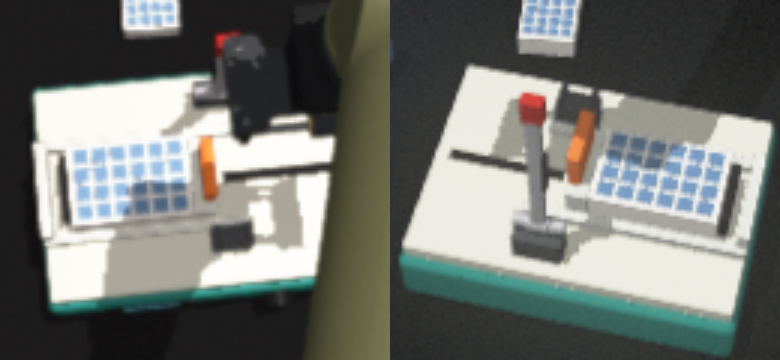

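The clamp has moved about 83 mm and the plate lies flat between jaw and pad. The grip is at top crop (208,167) and the bar is still upright. Now I go to the +x side of the bar.

Emit:
carry_out(steps=[[0,0,0,3,2,0,0],[0,0,0,6.5,4.5,0,0],[0,0,0,9.5,7,0,0],[0,0,0,11.9,9.0,0,0],[0,0,0,11.9,9.0,-2,0],[0,0,0,11.9,9.0,-5,0],[0,0,0,11.9,9.0,-7.4,0],[0,0,0,11.9,9.0,-7.4,0],[0,0,0,11.9,9.0,-7.4,0]])

```text
time: 9.4
position: [0.6882, -0.0393, 0.2821]
tool_rot: [-3.135, -0.197, 0.005]
ft_force: [0.3, -0.7, 1.2]
grip_width: 0.006
grip_force: 0.0
```

Emit:
carry_out(steps=[[0,0,0,-0.8,-0.1,0,0],[0,0,0,-1.6,-0.2,0,0],[0,0,0,-2.1,-0.27,0,0],[0,0,0,-2.5,-0.31,0,0],[0,0,0,-3.0,-0.38,0.05,0],[0,0,0,-3.5,-0.44,0.1,0],[0,0,0,-4.0,-0.5,0.15,0],[0,0,0,-4.5,-0.56,0.2,0],[0,0,0,-5.1,-0.64,0.2,0],[0,0,0,-5.8,-0.73,0.2,0],[0,0,0,-6.5,-0.82,0.2,0]])

```text
time: 10.5
position: [0.6234, -0.0473, 0.2855]
tool_rot: [-3.135, -0.197, 0.0]
ft_force: [2.9, -0.2, -1.8]
grip_width: 0.006
grip_force: 1.2
```

Emit:
carry_out(steps=[[0,0,0,-0.9,-0.11,-0.1,0],[0,0,0,-1.8,-0.23,-0.2,0],[0,0,0,-2.6,-0.33,-0.4,0],[0,0,0,-3.4,-0.43,-0.6,0],[0,0,0,-4.2,-0.53,-0.85,0],[0,0,0,-5.0,-0.63,-1.2,0],[0,0,0,-5.8,-0.73,-1.6,0],[0,0,0,-6.6,-0.83,-2.0,0],[0,0,0,-7.3,-0.92,-2.4,0],[0,0,0,-8.05,-1.02,-2.9,0]])

```text
time: 11.5
position: [0.5429, -0.0576, 0.2563]
tool_rot: [3.135, 0.197, 0.0]
ft_force: [1.6, 0.8, -0.3]
grip_width: 0.004
grip_force: 0.8
```

Emit:
carry_out(steps=[[0,0,0,-0.6,-0.08,-0.5,0],[0,0,0,-1.2,-0.15,-1.0,0],[0,0,0,-1.8,-0.23,-1.55,0],[0,0,0,-2.4,-0.3,-2.1,0],[0,0,0,-2.9,-0.36,-2.6,0],[0,0,0,-3.35,-0.42,-3.1,0],[0,0,0,-3.8,-0.48,-3.75,0],[0,0,0,-4.25,-0.53,-4.4,0],[0,0,0,-4.65,-0.58,-5.05,0]])

```text
time: 12.4
position: [0.4965, -0.0635, 0.2055]
tool_rot: [3.135, 0.197, -0.0]
ft_force: [1.9, 0.1, 0.1]
grip_width: 0.002
grip_force: 0.6
```

Emit:
carry_out(steps=[[0,0,0,-0.4,-0.05,-0.7,0],[0,0,0,-0.75,-0.09,-1.4,0],[0,0,0,-1.1,-0.14,-2.1,0],[0,0,0,-1.45,-0.18,-2.8,0],[0,0,0,-1.75,-0.22,-3.5,0],[0,0,0,-1.95,-0.25,-4.2,0],[0,0,0,-2.1,-0.27,-4.8,0],[0,0,0,-2.2,-0.28,-5.3,0],[0,0,0,-2.25,-0.29,-5.7,0],[0,0,0,-2.25,-0.29,-5.7,0]])

```text
time: 13.4
position: [0.4738, -0.0663, 0.1483]
tool_rot: [-3.135, -0.197, 0.003]
ft_force: [-0.7, 0.4, 0.2]
grip_width: 0.004
grip_force: 0.0
```

The vertical force is near zero, so I check that the finger is still on the tab.

Run:
```python
from h import *
a,b=[grab(n)['pixels'] for n in('top','scene')]
a=cv2.resize(a[130:250,200:330],None,fx=3,fy=3);b=cv2.resize(b[135:225,195:285],None,fx=4,fy=4)
cv2.imwrite('pics/p4.png',np.hstack([a,b])[...,::-1])
```

```text
(no output)
```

View pics/p4.png

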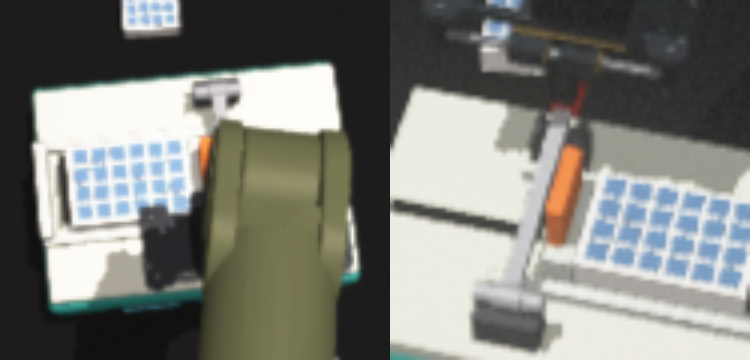

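The bar is almost down behind the grip, with the finger on the red tab (right panel, 580,100). I press down gently.

Emit:
carry_out(steps=[[0,0,0,-0.05,0,-0.2,0],[0,0,0,-0.1,0,-0.4,0],[0,0,0,-0.1,0,-0.6,0],[0,0,0,-0.1,0,-0.8,0],[0,0,0,-0.1,0,-0.8,0]])

```text
time: 14.0
position: [0.4732, -0.0663, 0.1408]
tool_rot: [-3.135, -0.197, 0.001]
ft_force: [0.7, 0.3, -0.1]
grip_width: 0.006
grip_force: 0.0
```

Emit:
carry_out(steps=[[0,0,0,0,0,-0.1,0],[0,0,0,0,0,-0.2,0],[0,0,0,0,0,-0.2,0]])

```text
time: 14.3
position: [0.4732, -0.0662, 0.1388]
tool_rot: [-3.135, -0.197, 0.001]
ft_force: [0.1, 0.5, 0.3]
grip_width: 0.004
grip_force: 0.0
```

Emit:
carry_out(steps=[[0,0,0,0,0,-0.1,0],[0,0,0,0,0,-0.2,0],[0,0,0,0,0,-0.2,0]])

```text
time: 14.6
position: [0.4733, -0.0663, 0.1374]
tool_rot: [3.135, 0.197, -0.001]
ft_force: [-2.8, 0.9, 5.4]
grip_width: 0.009
grip_force: 2.1
```

Emit:
carry_out(steps=[[0,0,0,0,0,-0.1,0],[0,0,0,0,0,-0.2,0],[0,0,0,0,0,-0.2,0]])

```text
time: 14.9
position: [0.4733, -0.0663, 0.1372]
tool_rot: [3.135, 0.197, -0.001]
ft_force: [-6.8, 0.4, 15.9]
grip_width: 0.006
grip_force: 8.0
```

Stalled at z = 137 mm, the height of the closed tab's top, with 16 N. I lift away and check.

Emit:
carry_out(steps=[[0,0,0,0,0,0.3,0],[0,0,0,0,0,1,0],[0,0,0,0,0,4,0],[0,0,0,0,0,8,0],[0,0,0,0,-4,11,0],[0,0,0,0,-9,12,0],[0,0,0,0,-14,12,0],[0,0,0,0,-19,12,0],[0,0,0,0,-24,12,0],[0,0,0,0,-27,12,0],[0,0,0,0,-27,12,0]])

```text
time: 16.0
position: [0.4712, -0.3424, 0.254]
tool_rot: [3.135, 0.184, -0.003]
ft_force: [0.2, -0.3, -0.2]
grip_width: 0.005
grip_force: 0.0
```

Run:
```python
from h import *
T,S=[grab(n) for n in('top','scene')];q=[]
for d,(x0,y0,x1,y1) in((T,(260,190,300,225)),(S,(220,150,265,180))):
    hsv=cv2.cvtColor(d['pixels'],cv2.COLOR_RGB2HSV).astype(int);h,s,v=[hsv[...,i] for i in range(3)]
    m=(((h<4)|(h>174))&(s>130)&(v>50)).astype(np.uint8);k=np.zeros_like(m);k[y0:y1,x0:x1]=m[y0:y1,x0:x1]
    M=cv2.moments(k,True)
    q.append((M['m10']/max(M['m00'],1),M['m01']/max(M['m00'],1)));print(M['m00'],q[-1])
print(tri(T,q[0],S,q[1]),'expected',proj(T,[.4729,-.0652,.137]),proj(S,[.4729,-.0652,.137]))
a,b=T['pixels'],S['pixels']
a=cv2.resize(a[130:250,200:330],None,fx=3,fy=3);b=cv2.resize(b[135:225,195:285],None,fx=4,fy=4)
cv2.imwrite('pics/p5.png',np.hstack([a,b])[...,::-1])
```

```text
59.0 (278.20338983050846, 214.67796610169492)
59.0 (239.23728813559322, 159.66101694915255)
(array([ 0.47097047, -0.06573416,  0.14027014]), np.float64(0.0015111741409222013)) expected (np.float64(277.7283255608657), np.float64(214.21693572829668)) (np.float64(238.9363509300598), np.float64(160.80791504466032))
```

View pics/p5.png

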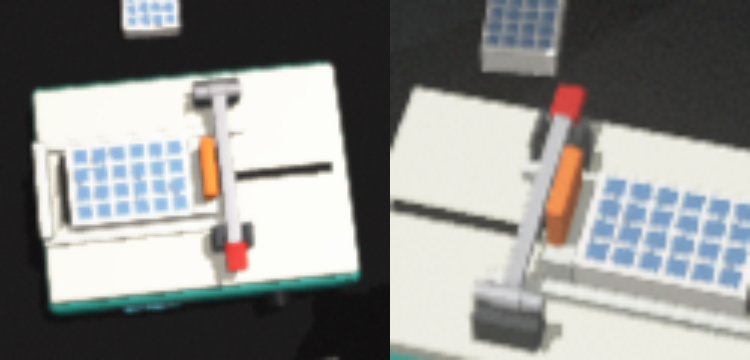

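The bar lies in the fork behind the grip: the tab is at top crop (236,257) and the fork at (232,236). The grip is still home and the plate sits flat against the pad. I hand in.

```bash
python3 -c "
from bench import ctrl
print(ctrl.close_job())"
```

```text
the job is handed in; nothing more can be done
None
```

The job is handed in: the clamp was pushed to its hard stop (21 N, no further motion) with the plate flat against the pad, then the bar was pressed down in its catch behind the grip (stalled at 137 mm with 16 N), after about 16 s.

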